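Level the cooling shelf with its push-and-turn foot

TASK

The little wooden cooling shelf must be level before the pie goes on it: set the yellow spirit level lengthwise on the middle of its board, press it down firmly for a moment and let go of it. Then push the red foot knob fully down and, keeping it pushed, turn it until the bubble rests between the two black lines; finish while still holding the knob pushed fully down, with the bubble centred and at rest. Leave everything else on the counter where it stands.

Things in the scene. Friction and masses are not known exactly. Their poses are not given: they have to be found in the camera images.
- level_center (a point): centre, half-way up, of the loose yellow spirit level: a bar 180 long (its x), 26 wide (its y), 0.25 to 0.4 kg; underside 22 mm below this point, the body's shoulders 12 mm above it, top at most 23 mm above. z is up. The green vial lies in the middle of its top, along x, with two black rings 14 mm either side of the middle. Either end may face the knob. Grasp it from above across its width
- bubble (a joint): position in m of the white bubble (18 mm long) along the level's x, 0 = centred between the black rings, stops at +-0.022. It floats towards the higher end by 0.45 m per rad of slope (so it may stand at its stop at first) and needs about 1.5 s to settle. Within +-0.004 it lies between the rings
- board_mid (a point): centre of the top face of the wooden board of the cooling shelf, 67 to 72 mm above the counter at the start, 75 mm when level. The board is 285 long (its y, the knob end is +y), 100 wide (its x), 16 thick, hinged at its -y end 335 mm from the foot's axis, carried at its +y end by the foot's screw. z is normal to the board. Fixed on the counter. At the start its knob end is too low by 0.02 to 0.055 rad; friction holds it under ordinary pressing
- knob_grip (a point): middle of the bar grip of the red foot knob, on the turning axis, about 121 mm above the counter and 184 mm from board_mid towards the board's +y. The bar is 50 long (this frame's x), 16 wide (y), 30 tall; 15 mm below this point its foot meets a round black skirt 68 mm across, on which fingertips can push. Knob and frame turn together about the vertical
- foot_press (a joint): how far the knob is pushed down, m: 0 = up (sprung), fully down at about 0.004, where it couples to the screw; holding it there takes 4 N, to turn the screw without slip press with 10 to 20 N. Released, it springs up and turns freely without moving the screw
- foot_screw (a joint): angle of the foot's screw, rad, grows clockwise seen from above; each rad clockwise raises the knob end of the board by 0.025 rad; starts between -2.1 and -0.9, the board is level near 0, stops at -2.6 and 1.6
- mixer: bystander: silver hand mixer standing upright on a white base 150 x 110 mm, 250 mm tall; origin under its centre
- dish: bystander: round clear glass pie dish, 230 mm across at the rim, 42 mm high; origin under its centre
- timer: bystander: round white plastic timer with red dial, 72 mm across, 48 mm high; origin under its centre
- whisk: bystander: steel whisk, 280 mm long, 62 mm across the wires, lying on the counter, handle towards its -x; origin under it at the joint of handle and wires
- bowl: bystander: blue ceramic bowl, 180 mm across the rim, 80 mm high; origin under its centre
- jar: bystander: white ceramic jar with wooden cap, 80 mm across, 130 mm high; origin under its centre
Not all that is in view belongs to the job. Several things look just like the part that bears level_center: the one meant starts farthest to the robot's left.

How it is judged:
By the outcome, as a careful person would: the job done as asked, in the order asked, and still so for the second after the job is handed in, while the arm keeps its last pose, push and grip.
It also fails if it takes over 72 s, if anything falls off the work surface, if the arm or the gripper's body presses on something with over 40 N, if the wrist force passes 120 N, or if a joint passes its speed limit or range.

ROBOT

A 6-joint arm with a two-finger parallel gripper is mounted at the origin on the work surface. World frame = base frame: x ahead of the robot, y to its left, z up, the work surface at z = 0. Lengths are in mm, angles in rad, forces in N, time in s.
With the tool pointing down it reaches from about 300 to 775 mm from the base axis. Payload 14.6 kg.
Tool frame: the origin (TCP) lies midway between the tips of the shut fingers; the grasp point (between the pads) lies manip.grasp_offset behind it (manip.grasp_offset is the distance from the TCP to the grasp point, in mm); z points along the fingers, y is the direction in which the jaws open and shut (so a half turn about z gives the same grasp; the last joint's range is limited). The gripper opens to 94 mm and grips with 3 to 60 N. Pads are 16 mm wide; open, the fingers measure 119 mm over their backs; the gripper's body (75 mm by 177 mm) begins 78 mm behind the grasp point.
Start: joints at [-1.197, 0.3, 1.521, -0, 1.321, -0.067], TCP at [234.657, -497.419, 205.446] pointing down, gripper open.
Joint ranges: [-3.03, 3.03], [-0.79, 2.21], [0.23, 2.52], [-1.04, 4.18], [0, 3.07], [-2.55, 2.55]. Speed limits (rad/s): [2.22, 2.22, 2.57, 3.14, 3.14, 3.14].

INTERFACE

Orientations are given as [roll, pitch, yaw] about the fixed x, y, z axes, in that order (R = Rz(yaw) Ry(pitch) Rx(roll)).
In Python, from cell import monitor, vision, order, manip gives the robot as it stands.
- The arm moves only by the shell command python3 -m jog 'ROWS' [FORCE]. ROWS is JSON, a list of rows, each a list of 7 numbers: the shift along the tool's x, y, z in cm, then the turn, a rotation vector about the tool's x, y, z in rad, then the opening in per cent of the stroke, from 0 (shut) to 100 (fully open). In form: [[tx, ty, tz, rx, ry, rz, jaw], ...]. A call has 1 to 8 rows; each row shifts and turns the commanded pose from where the row before left it, along the tool's axes as they then stand; what a row does not reach is not made up. A row lasts 1/10 s, in which the tool goes at most 50 mm and 8.59 degrees, less where a joint would pass 70% of its speed; a pose out of reach is approached as far as the arm can. A call is refused whole if a number of a shift passes 5 or a number of a turn 0.15, either way. A call with a gripper value outside its range is refused whole. The fingers move at their own pace and stop on an object; FORCE is the grip in N (left out, the last holds). Time passes only in rows, so rows that do not move let the fingers close. It gives the time, the measured TCP pose, the force and the opening at its end, in the units of the state.
- monitor.read_state(): the state, without advancing time (a new reading comes with each control period).
- vision.camera(name): name is "side" or "top" or "wrist"; returns a dict with "color" (480x640x3 uint8, blue, green, red), "fx", "fy", "cx", "cy" (pixels), "cam_to_world" (4x4, takes a point from camera to world coordinates); the wrist camera has in their place "tool_from_camera" (4x4, takes a point from camera to tool coordinates, whose origin is the TCP and whose axes are the flange's). Camera axes: x right, y down, z forward; pixel columns grow to the right and rows downward; lengths in mm; the calibration is good to about 2 mm. The wrist camera is an equidistant fisheye: a pixel r from the principal point sees the ray r / f radians off the axis. A picture is of the moment at which its call begins: read the wrist's pose just before it. There is no depth.
- order.sign_off(): hands the job in, once; it reports no verdict.
The state is a dict: "clock": time; "joints": joint angles; "qd": joint speeds; "effort": joint torques, N m; "eef_pos": TCP position; "eef_rot": TCP orientation; "wrist_force": force on the tool from outside, world axes, zero at the start; "moment": the same for the moment, N m; "finger_gap": finger opening in mm.
Only numpy, scipy, OpenCV 4.12 (cv2) and the standard library are available. Lean on these libraries where they do the work, as an engineer would, in place of code of your own. Each camera call takes 0.05 s, during which the arm holds its last target.

## Working session

There is one attempt and no reset: what is moved stays moved. The work goes in short steps, Python scripts to look and compute and a shell command to move; the robot and the scene stay as the last step left them, time stands still between calls to the robot, and variables do not carry over. Pictures are saved under pics/ and viewed, and the job is handed in when it is done.

```bash
ls; mkdir -p pics
python3 - <<'E'
from cell import monitor, vision, order, manip
import cv2
print(monitor.read_state(), manip.grasp_offset)
for n in ["side","top","wrist"]:
    c=vision.camera(n); cv2.imwrite(f"pics/a_{n}.png",c["color"])
    print(n,{k:v for k,v in c.items() if k!="color"})
E
```

```text
pics
{'clock': 0.0, 'joints': array([-1.19660290e+00,  3.00439266e-01,  1.52161382e+00, -2.52576488e-05,
        1.32071158e+00, -6.66130654e-02]), 'qd': array([ 7.88479187e-04, -9.71559334e-05,  7.58390738e-04,  7.03684988e-04,
        7.22633156e-05, -2.21187802e-03]), 'effort': array([ 3.08257586e-04, -5.31805909e+01, -3.52738810e+01,  7.08509772e-02,
        2.44472595e-02, -9.66712423e-05]), 'eef_pos': array([ 234.55022447, -497.17027238,  204.88994916]), 'eef_rot': array([-3.14042161e+00, -5.36034203e-05,  4.40812725e-01]), 'wrist_force': array([0.51414432, 0.55209817, 0.24808836]), 'moment': array([ 0.02907774, -0.04598981, -0.00737979]), 'finger_gap': 93.73980204806217} 18.8
side {'fx': 523.2312002121112, 'fy': 523.2312002121112, 'cx': 323.63911297563925, 'cy': 241.2626602691024, 'cam_to_world': array([[ 9.15247297e-01, -2.99351379e-01,  2.69650026e-01,
         1.45668064e+02],
       [-4.02759309e-01, -6.97018517e-01,  5.93253846e-01,
        -9.60162933e+02],
       [ 1.03597045e-02, -6.51578037e-01, -7.58510869e-01,
         1.18592933e+03],
       [ 0.00000000e+00,  0.00
[... 294 characters left out ...]
7489363e-02, -5.14187704e-03,
        -9.09050305e+01],
       [ 4.43261433e-03, -5.50503739e-02, -9.98473739e-01,
         1.76133984e+03],
       [ 0.00000000e+00,  0.00000000e+00,  0.00000000e+00,
         1.00000000e+00]])}
wrist {'fx': 371.64829954431775, 'fy': 371.64829954431775, 'cx': 320.86342816411536, 'cy': 236.14196401355227, 'tool_from_camera': array([[-1.47414897e-04, -9.59411868e-01, -2.82008592e-01,
         8.24327085e+01],
       [ 9.99999988e-01, -1.56147039e-04,  8.49062032e-06,
         6.42227511e-01],
       [-5.21808086e-05, -2.82008587e-01,  9.59411879e-01,
        -1.78428848e+02],
       [ 0.00000000e+00,  0.00000000e+00,  0.00000000e+00,
         1.00000000e+00]])}
```

View pics/a_side.png

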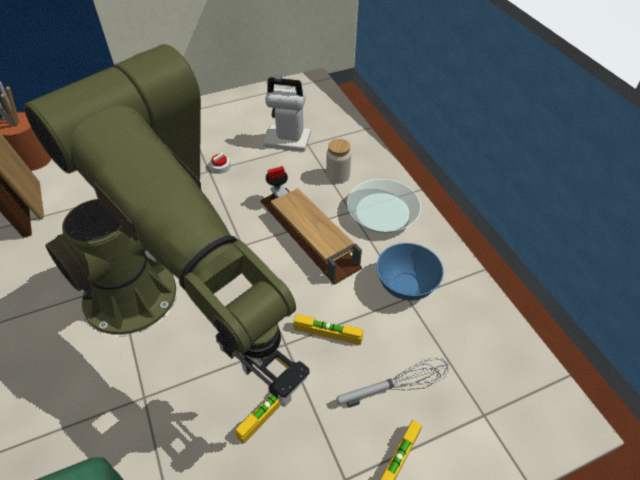

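View pics/a_top.png

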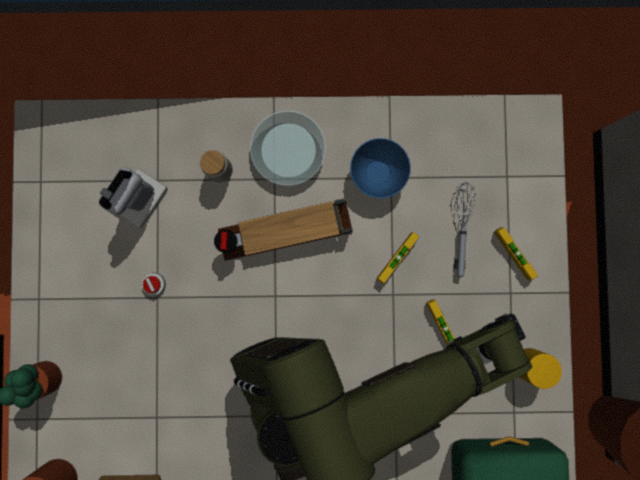

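View pics/a_wrist.png

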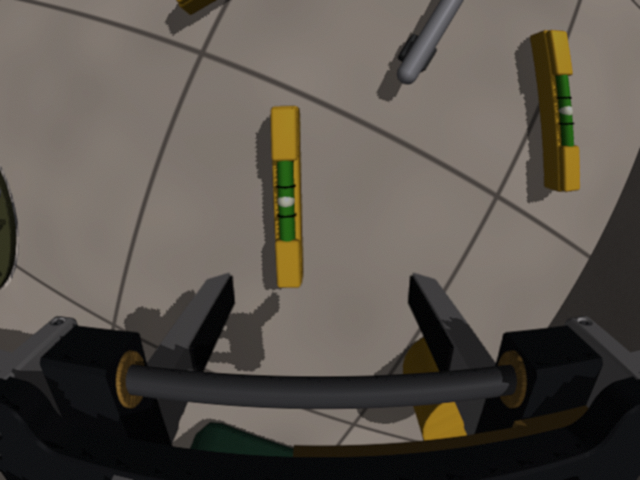

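The level meant is the leftmost one, at about (398,258) in the top view. The board runs from (240,235) to (340,220) with its knob at (228,240). The bystanders are the dish at (288,148), bowl (380,167), jar (213,165), timer (152,285), mixer (130,197) and whisk (462,230).

```bash
cat > h.py <<'E'
import numpy as np, cv2
from cell import monitor, vision, manip
from scipy.spatial.transform import Rotation as Rn
def ray(c,u,v,T=None):
    M=c["cam_to_world"] if T is None else T
    d=np.array([(u-c["cx"])/c["fx"],(v-c["cy"])/c["fy"],1.0])
    return M[:3,3], M[:3,:3]@d
def onz(c,u,v,z):
    o,d=ray(c,u,v); return o+d*(z-o[2])/d[2]
def wray(c,T,u,v):
    a=np.array([u-c["cx"],v-c["cy"]]); r=np.linalg.norm(a)/c["fx"]
    d=np.r_[np.sin(r)*a/np.linalg.norm(a) if r>0 else [0,0],np.cos(r)]
    M=T@c["tool_from_camera"]; return M[:3,3],M[:3,:3]@d
def wonz(c,T,u,v,z):
    o,d=wray(c,T,u,v); return o+d*(z-o[2])/d[2]
def toolT(s=None):
    s=s or monitor.read_state(); T=np.eye(4)
    T[:3,:3]=Rn.from_euler('xyz',s["eef_rot"]).as_matrix(); T[:3,3]=s["eef_pos"]; return T
def proj(c,p):
    M=np.linalg.inv(c["cam_to_world"]); q=M[:3,:3]@p+M[:3,3]
    return c["fx"]*q[0]/q[2]+c["cx"], c["fy"]*q[1]/q[2]+c["cy"]
def cross(r1,r2):
    (o1,d1),(o2,d2)=r1,r2; A=np.c_[d1,-d2]; t=np.linalg.lstsq(A,o2-o1,rcond=None)[0]
    a,b=o1+d1*t[0],o2+d2*t[1]; return (a+b)/2,np.linalg.norm(a-b)
def mask(img,lo,hi):
    return cv2.inRange(cv2.cvtColor(img,cv2.COLOR_BGR2HSV),lo,hi)
def blobs(m,amin=20):
    cs,_=cv2.findContours(m,cv2.RETR_EXTERNAL,cv2.CHAIN_APPROX_NONE)
    return [(cv2.contourArea(k),cv2.minAreaRect(k)) for k in cs if cv2.contourArea(k)>amin]
E
python3 - <<'E'
from h import *
t=vision.camera("top"); s=vision.camera("side")
for n,c in (("top",t),("side",s)):
    print(n,"yellow",[ (round(a),np.round(r[0],1),np.round(r[1],1),round(r[2])) for a,r in blobs(mask(c["color"],(20,150,90),(35,255,255)),15)])
    print(n,"green",[ (round(a),np.round(r[0],1),np.round(r[1],1),round(r[2])) for a,r in blobs(mask(c["color"],(50,150,50),(75,255,255)),10)])
    print(n,"red",[ (round(a),np.round(r[0],1),np.round(r[1],1),round(r[2])) for a,r in blobs(mask(c["color"],(0,180,110),(6,255,255)),10)])
# crops
cr=t["color"][170:310,180:440]; cv2.imwrite("pics/b_top.png",cv2.resize(cr,None,fx=3,fy=3,interpolation=cv2.INTER_CUBIC))
cr=s["color"][150:350,240:440]; cv2.imwrite("pics/b_side.png",cv2.resize(cr,None,fx=3,fy=3,interpolation=cv2.INTER_CUBIC))
E
```

```text
top yellow [(888, array([544.4, 370.9]), array([33.2, 34.9]), 14), (128, array([437.4, 313.3]), array([29.5,  7.6]), 63), (108, array([529. , 269.3]), array([18.9,  7.5]), 56), (294, array([397.9, 257.1]), array([ 9.1, 58.6]), 37), (116, array([504.9, 235.2]), array([18.1,  7.7]), 54)]
top green [(22, array([448.2, 334.9]), array([9.8, 3.1]), 63), (18, array([441.6, 322.2]), array([8.9, 2.7]), 63), (17, array([394., 263.]), array([2.8, 8.5]), 45), (20, array([521.2, 259. ]), array([9.8, 3.3]), 54), (19, array([402.6, 251.2]), array([2.9, 9.6]), 36), (19, array([513. , 247.7]), array([9.4, 3.1]), 56)]
top red [(22, array([145.5, 286.5]), array([11.2,  4. ]), 63), (52, array([155.1, 282.1]), array([13.4,  6. ]), 66), (41, array([223. , 240.5]), array([15.,  4.]), 90)]
side yellow [(728, array([401.3, 452. ]), array([12.6, 67.6]), 28), (533, array([257.5, 417.5]), array([15.6, 55.2]), 45), (760, array([327.7, 328.9]), array([69.6, 15.7]), 13)]
side green [(63, array([394.5, 464.3]), array([ 5.8, 14.1]), 30), (59, array([403.4, 447.2]), array([ 5.4, 13.4]), 27), (49, array([260.5, 410.9]), array([ 4.7, 13.6]), 41), (34, array([271.8, 398.8]), array([4.9, 8.5]), 45), (36, array([335.5, 327.4]), array([11.4,  4.1]), 11), (31, array([319.3, 323.9]), array([11.2,  3.9]), 11)]
side red [(30, array([275.8, 169.7]), array([ 3.2, 14.3]), 76), (37, array([220.5, 161.3]), array([ 5.3, 12. ]), 60)]
```

View pics/b_top.png

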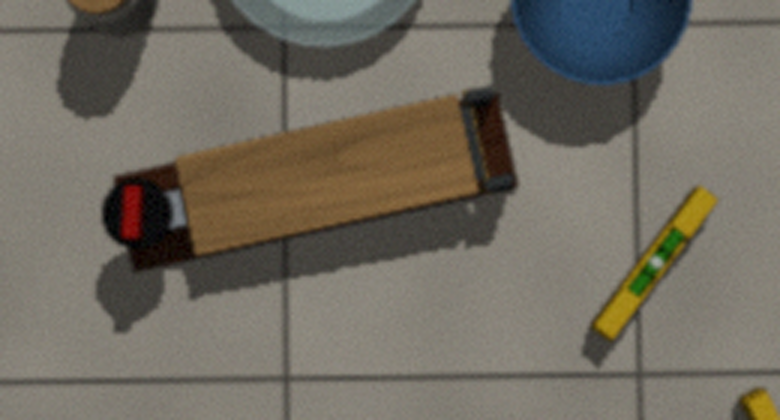

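View pics/b_side.png

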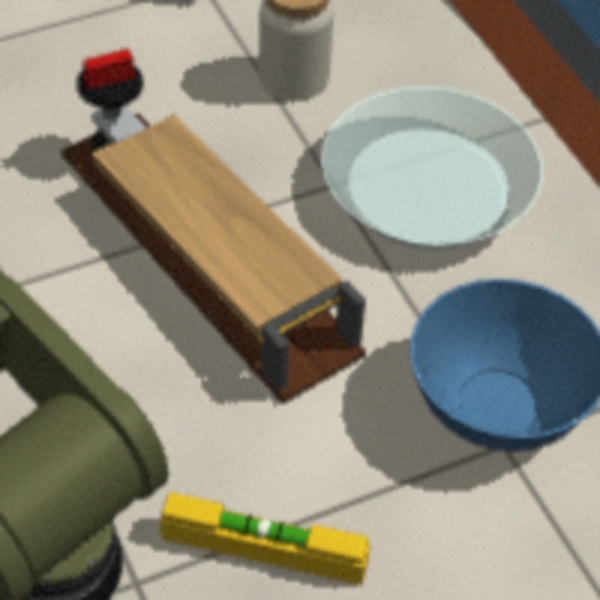

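Run:
```python
from h import *
t=vision.camera("top"); s=vision.camera("side")
P=lambda x,y:(180+x/3-1/3,170+y/3-1/3)
S=lambda x,y:(240+x/3-1/3,150+y/3-1/3)
# level
m=mask(t["color"],(20,150,90),(35,255,255))|mask(t["color"],(45,120,40),(80,255,255))
m[:, :370]=0; m[:,425:]=0; m[300:]=0
for a,r in blobs(cv2.morphologyEx(m,cv2.MORPH_CLOSE,np.ones((3,3))),50):
    b=cv2.boxPoints(r); print(r)
    w=np.array([onz(t,*p,34)[:2] for p in b]); print("level",w.mean(0),np.linalg.norm(np.diff(w,axis=0),axis=1))
    e=w[1]-w[0] if np.linalg.norm(w[1]-w[0])>60 else w[2]-w[1]; print("yaw",np.arctan2(e[1],e[0]))
ends=[onz(t,*P(*p),34)[:2] for p in ((705,203),(605,323))]; print("ends",ends)
print("green mid top",onz(t,*P(656,262),42), "cross",cross(ray(t,*P(656,262)),ray(s,*S(264,527))))
# board
tc=[(178,160),(462,96),(478,194),(196,254)]
w=np.array([onz(t,*P(*p),z) for p,z in zip(tc,(64,75,75,64))]); print("board",np.round(w),w.mean(0))
print([np.linalg.norm(w[i]-w[(i+1)%4]) for i in range(4)])
y=(w[0]+w[3]-w[1]-w[2]); print("board y dir", np.arctan2(y[1],y[0]), "board yaw",np.arctan2(y[1],y[0])-np.pi/2)
sc=[(175,116),(340,288),(265,331),(96,153)]
print([ (np.round(cross(ray(t,*P(*a)),ray(s,*S(*b)))[0]),round(cross(ray(t,*P(*a)),ray(s,*S(*b)))[1],1)) for a,b in zip(tc,sc)])
k=onz(t,*P(131,212),136); print("knob",k, "dist",np.linalg.norm(k[:2]-w.mean(0)[:2]), np.arctan2(*(k-w.mean(0))[1::-1]))
print(cross(ray(t,*P(131,212)),ray(s,*S(108,58))))
e=[onz(t,*P(*p),136) for p in ((132,186),(130,239))]; print("bar ends",e)
```

```text
((397.9090881347656, 257.05169677734375), (9.093268394470215, 58.5980110168457), 37.1847038269043)
level [ 446.54450701 -322.41924881] [176.07091211  27.19954175 175.9887833 ]
yaw -0.6666513146962942
ends [array([ 504.84172494, -373.78112045]), array([ 386.46530898, -271.52390004])]
green mid top [ 446.38700598 -322.48942918   42.        ] cross (array([ 448.0750327 , -323.64091078,   37.89559634]), np.float64(3.4498029780398216))
board [[ 552.  148.   64.]
 [ 611. -131.   75.]
 [ 514. -146.   75.]
 [ 460.  131.   64.]] [534.27051556   0.68756404  69.5       ]
[np.float64(285.94767044729434), np.float64(97.34000439869193), np.float64(282.37478020429546), np.float64(94.15092705215847)]
board y dir 1.7714085515701117 board yaw 0.20061222477521512
[(array([555., 147.,  64.]), np.float64(6.7)), (array([ 612., -132.,   66.]), np.float64(1.1)), (array([ 521., -148.,   65.]), np.float64(13.5)), (array([463., 131.,  62.]), np.float64(6.4))]
knob [498.16864918 182.60188093 136.        ] dist 185.4620269672834 1.7667061899256258
(array([500.43034787, 182.30850877, 133.69378588]), np.float64(4.50789023848845))
bar ends [array([522.62554261, 181.57741123, 136.        ]), array([472.8135611 , 183.62789033, 136.        ])]
```

Measured: level centre is about (446,-322), long axis yaw -0.667 (equal to 2.475). Length came out at 176 mm against the given 180. Board_mid is about (534,1), with +y at 1.768 rad. The knob is about (499,182.5), 185 mm from board_mid, and its bar lies nearly along world x. All of this agrees with the given sizes. Next I go over the level.

```bash
python3 -m jog '[[3.3,-0.85,0.5,0,0,0,100],[3.3,-0.85,0.5,0,0,0,100],[3.3,-0.85,0.5,0,0,0,100],[3.3,-0.85,0.5,0,0,0,100],[3.3,-0.85,0.5,0,0,0,100],[3.3,-0.85,0.5,0,0,0,100],[3.3,-0.85,0.5,0,0,0,100],[3.5,-0.85,0.5,0,0,0,100]]'
python3 -m jog '[[0,0,0,0,0,-0.145,100],[0,0,0,0,0,-0.145,100],[0,0,0,0,0,-0.145,100],[0,0,0,0,0,-0.145,100],[0,0,0,0,0,-0.145,100],[0,0,0,0,0,-0.145,100],[0,0,0,0,0,-0.145,100]]'
python3 -m jog '[[0,0,0,0,0,-0.145,100],[0,0,0,0,0,-0.145,100],[0,0,0,0,0,-0.145,100],[0,0,0,0,0,-0.145,100],[0,0,0,0,0,-0.145,100],[0,0,0,0,0,-0.145,100],[0,0,0,0,0,-0.145,100],[0,0,0,0,0,0,100]]'
python3 - <<'E'
from h import *
T=toolT(); s=monitor.read_state(); print(s["clock"],s["eef_pos"],s["eef_rot"],s["joints"])
c=vision.camera("wrist"); cv2.imwrite("pics/c_wrist.png",c["color"])
t=vision.camera("top"); cv2.imwrite("pics/c_top.png",t["color"])
E
```

```text
clock: 1.15
eef_pos: [447.1, -321.5, 165.3]
eef_rot: [3.142, -0.0, 0.441]
wrist_force: [0.3, -0.3, -0.1]
finger_gap: 93.7
clock: 1.85
eef_pos: [446.2, -322.4, 165.4]
eef_rot: [-3.142, -0.0, 1.462]
wrist_force: [-0.1, 0.3, -0.9]
finger_gap: 93.7
clock: 2.65
eef_pos: [446.2, -322.4, 165.4]
eef_rot: [-3.142, -0.0, 2.473]
wrist_force: [-0.5, 0.6, 0.5]
finger_gap: 94.1
2.65 [ 446.21164569 -322.43584169  165.42725527] [-3.14157428e+00 -4.88102863e-05  2.47321830e+00] [-6.92260469e-01  3.36455028e-01  1.56885908e+00 -2.06792851e-05
  1.23632690e+00 -1.59467566e+00]
```

View pics/c_wrist.png

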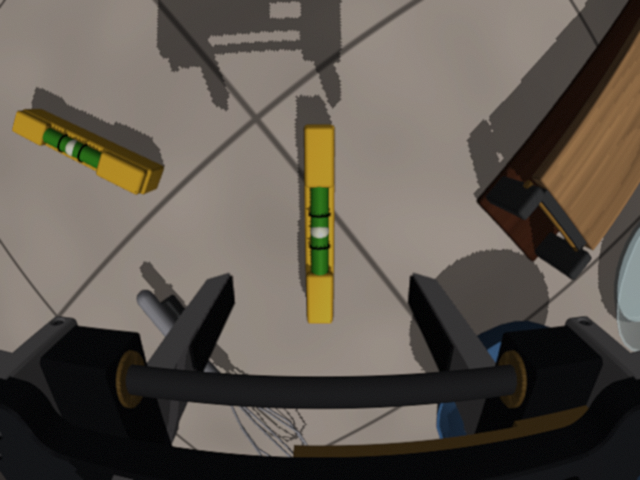

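The wrist picture shows the level upright at column 319 or 320, ends at rows 126 and 322, so it is aligned with the tool. I check its centre along its length.

Run:
```python
from h import *
T=toolT(); c=vision.camera("wrist")
a=wonz(c,T,319.5,126,37);b=wonz(c,T,320.3,323,37); g1=wonz(c,T,319.5,232,45)
print(a,b,(a+b)/2,np.linalg.norm(a-b),np.arctan2(*(a-b)[1::-1]),g1)
Ti=np.linalg.inv(T); print(Ti@np.r_[(a+b)/2,1])
t=vision.camera("top");s=vision.camera("side")
cv2.imwrite("pics/d_side.png",cv2.resize(s["color"][150:350,240:440],None,fx=3,fy=3,interpolation=cv2.INTER_CUBIC))
```

```text
[ 378.94180789 -270.33880972   37.        ] [ 518.67435979 -381.53182595   37.        ] [ 448.80808384 -325.93531783   37.        ] 178.57511841028057 2.4694448804286138 [ 447.16316162 -325.01447638   45.        ]
[ -4.22906413  -1.12202729 128.4274737    1.        ]
```

```bash
python3 -m jog '[[-0.3,-0.1,3.5,0,0,0,100],[0,0,3.5,0,0,0,100],[0,0,3.5,0,0,0,100],[0,0,3.0,0,0,0,100],[0,0,1.3,0,0,0,100],[0,0,1,0,0,0,100],[0,0,0,0,0,0,100]]'
python3 -m jog '[[0,0,0,0,0,0,0],[0,0,0,0,0,0,0],[0,0,0,0,0,0,0],[0,0,0,0,0,0,0],[0,0,0,0,0,0,0],[0,0,0,0,0,0,0],[0,0,0,0,0,0,0],[0,0,0,0,0,0,0]]' 45
```

```text
clock: 3.6
eef_pos: [447.9, -325.0, 7.2]
eef_rot: [3.142, -0.001, 2.47]
wrist_force: [0.3, -0.4, 0.5]
finger_gap: 93.5
clock: 4.4
eef_pos: [447.9, -325.1, 7.4]
eef_rot: [3.142, -0.0, 2.471]
wrist_force: [-0.0, -0.1, 0.3]
finger_gap: 33.2
```

```bash
python3 -m jog '[[0,0,0,0,0,0,0],[0,0,0,0,0,0,0],[0,0,0,0,0,0,0],[0,0,0,0,0,0,0]]'
python3 -m jog '[[0,0,-2,0,0,0,0],[0,0,-3,0,0,0,0],[0,0,-3.5,0,0,0,0],[0,0,-3.5,0,0,0,0],[0,0,-3,0,0,0,0],[0,0,0,0,0,0,0]]'
```

```text
clock: 4.8
eef_pos: [447.9, -325.1, 7.4]
eef_rot: [-3.142, -0.0, 2.471]
wrist_force: [-1.2, 0.1, 0.3]
finger_gap: 25.5
clock: 5.4
eef_pos: [449.1, -325.9, 161.2]
eef_rot: [-3.142, 0.006, 2.471]
wrist_force: [0.8, -0.2, -3.8]
finger_gap: 25.8
```

```bash
python3 -m jog '[[1,2.3,0,0,0,0,0],[1.8,4.1,0,0,0,0,0],[1.8,4.1,0,0,0,0,0],[1.8,4.1,0,0,0,0,0],[1.8,4.1,0,0,0,0,0],[1.8,4.1,0,0,0,0,0],[1.8,4.1,0,0,0,0,0],[1.8,4,0,0,0,0,0]]'
python3 -m jog '[[0.9,0,0,0,0,0.1,0],[0,0,0,0,0,0.14,0],[0,0,0,0,0,0.14,0],[0,0,0,0,0,0.14,0],[0,0,0,0,0,0.14,0],[0,0,0,0,0,0.043,0],[0,0,0,0,0,0,0],[0,0,0,0,0,0,0]]'
python3 - <<'E'
from h import *
T=toolT(); s=monitor.read_state(); print(s["clock"],s["eef_pos"],s["eef_rot"],s["joints"],s["wrist_force"])
c=vision.camera("wrist"); cv2.imwrite("pics/e_wrist.png",c["color"]); np.save("e_T.npy",T)
E
```

```text
clock: 6.2
eef_pos: [533.0, 3.5, 155.8]
eef_rot: [-3.14, -0.002, 2.471]
wrist_force: [0.7, -1.3, -2.6]
finger_gap: 25.7
clock: 7.0
eef_pos: [526.0, 7.1, 156.4]
eef_rot: [-3.14, -0.0, 1.77]
wrist_force: [0.1, 0.2, -3.0]
finger_gap: 25.2
7.0 [526.03362818   7.14632818 156.37555702] [-3.14005753e+00 -4.26349663e-04  1.76950905e+00] [-5.60559092e-02  2.94003844e-01  1.64737110e+00  2.75579893e-05
  1.20181073e+00 -2.54778920e-01] [ 0.13923291  0.1526743  -3.01778766]
```

View pics/e_wrist.png

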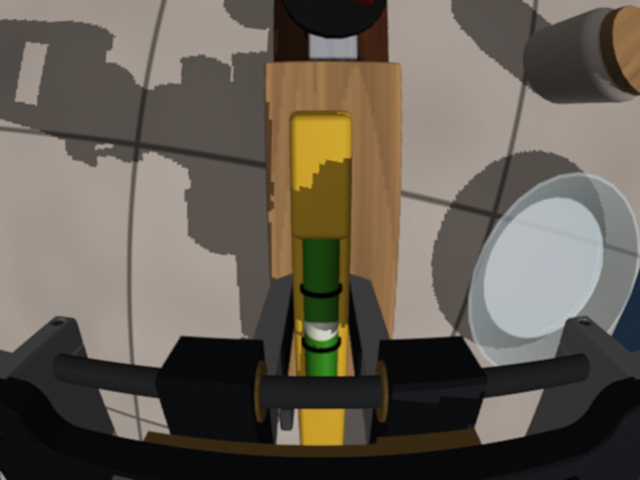

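The wrist view shows the board's knob end as an edge from (265,63) to (401,63), with the level roughly parallel above it (columns 290 to 352). I measure the board from those corners.

Run:
```python
from h import *
T=np.load("e_T.npy"); c=vision.camera("wrist"); img=c["color"]
z=64.
def f(u,v,z): return wonz(c,T,u,v,z)
L=f(265,63,z);R=f(401,63,z); print(L,R,np.linalg.norm(L-R),(L+R)/2)
L2=f(268,250,69.5);R2=f(399,250,69.5);print(L2,R2,np.linalg.norm(L2-R2),(L2+R2)/2)
for a,b in((L,L2),(R,R2)): print("ydir",np.arctan2(*(a-b)[1::-1]))
m=(L+R)/2; d=np.array([np.cos(1.768),np.sin(1.768)]); print("mid",m[:2]-142.5*d, (L2+R2)/2)
e=R-L; print("perp dir",np.arctan2(e[1],e[0])+np.pi/2)
# level end
a=f(291,113,190);b=f(352,113,190);print("level end",(a+b)/2, np.linalg.norm(a-b)); 
# row scans
for v in (100,150,200,240): print(v,[tuple(img[v,u]) for u in (260,264,268,272,276)],)
cv2.imwrite("pics/e_zoom.png",cv2.resize(img[40:300,230:430],None,fx=2.3,fy=2.3))
```

```text
[460.5991443 128.6920925  64.       ] [556.78372611 149.03799584  64.        ] 98.31291654685286 [508.6914352  138.86504417  64.        ]
[488.22315478  -7.74793488  69.5       ] [585.97885578  11.92176074  69.5       ] 99.71496378704501 [537.10100528   2.08691293  69.5       ]
ydir 1.770558700869148
ydir 1.7805859175469918
mid [536.6111711   -0.87306212] [537.10100528   2.08691293  69.5       ]
perp dir 1.7792532345504581
level end [509.22369204  93.86923578 190.        ] 23.416131181564317
100 [(np.uint8(72), np.uint8(78), np.uint8(83)), (np.uint8(57), np.uint8(71), np.uint8(87)), (np.uint8(79), np.uint8(120), np.uint8(160)), (np.uint8(71), np.uint8(108), np.uint8(143)), (np.uint8(65), np.uint8(101), np.uint8(133))]
150 [(np.uint8(77), np.uint8(80), np.uint8(86)), (np.uint8(71), np.uint8(77), np.uint8(85)), (np.uint8(39), np.uint8(60), np.uint8(81)), (np.uint8(64), np.uint8(97), np.uint8(130)), (np.uint8(65), np.uint8(99), np.uint8(133))]
200 [(np.uint8(78), np.uint8(82), np.uint8(88)), (np.uint8(79), np.uint8(83), np.uint8(89)), (np.uint8(35), np.uint8(53), np.uint8(72)), (np.uint8(79), np.uint8(119), np.uint8(156)), (np.uint8(70), np.uint8(107), np.uint8(142))]
240 [(np.uint8(78), np.uint8(83), np.uint8(89)), (np.uint8(77), np.uint8(82), np.uint8(89)), (np.uint8(46), np.uint8(58), np.uint8(71)), (np.uint8(73), np.uint8(112), np.uint8(148)), (np.uint8(73), np.uint8(109), np.uint8(145))]
```

View pics/e_zoom.png

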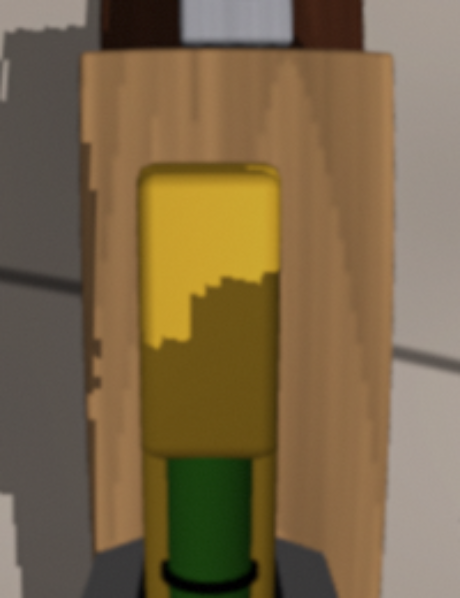

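```bash
python3 -m jog '[[-1.1,0.85,0,0,-0.035,0,0],[0,0,2.5,0,0,0,0],[0,0,2.5,0,0,0,0],[0,0,1.5,0,0,0,0],[0,0,0.6,0,0,0,0],[0,0,0,0,0,0,0],[0,0,0,0,0,0,0]]'
python3 - <<'E'
from h import *
T=toolT(); s=monitor.read_state(); print(s["clock"],s["eef_pos"],s["eef_rot"],s["wrist_force"])
c=vision.camera("wrist"); cv2.imwrite("pics/f_wrist.png",c["color"]); np.save("f_T.npy",T)
s=vision.camera("side");cv2.imwrite("pics/f_side.png",cv2.resize(s["color"][130:300,230:400],None,fx=3.4,fy=3.4,interpolation=cv2.INTER_CUBIC))
E
```

```text
clock: 7.8
eef_pos: [537.8, -4.5, 87.3]
eef_rot: [3.141, 0.035, 1.768]
wrist_force: [0.4, 0.5, -3.2]
finger_gap: 25.5
7.8 [537.83108993  -4.47000093  87.26477545] [3.14057355 0.03527677 1.76806485] [ 0.39022783  0.53416103 -3.23532579]
```

View pics/f_wrist.png

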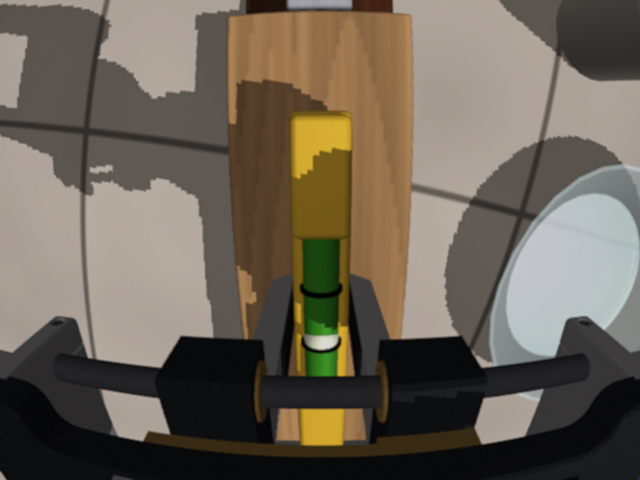

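View pics/f_side.png

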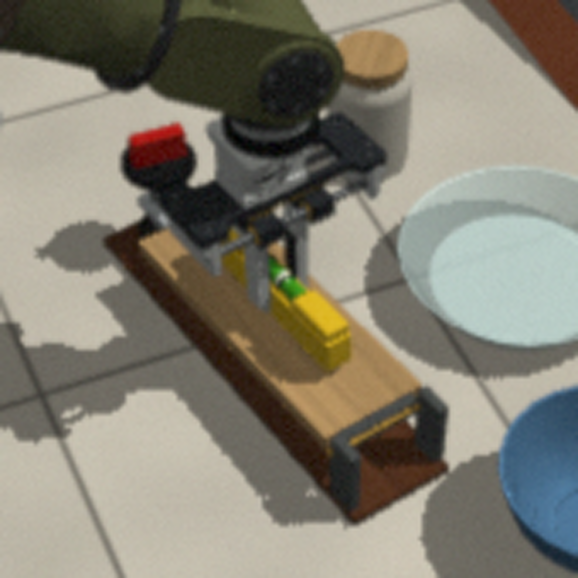

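The level hangs just above the board. It is centred across the width: level at column 321, board edges at 229 and 411 (mid 320). I check its placing along the board from this view.

Run:
```python
from h import *
T=np.load("f_T.npy"); c=vision.camera("wrist")
f=lambda u,v,z:wonz(c,T,u,v,z)
L=f(229,13,64);R=f(411,13,64);m=(L+R)/2; print(L,R,np.linalg.norm(L-R),m, "dir",np.arctan2(*(R-L)[1::-1])+np.pi/2)
d=np.array([np.cos(1.772),np.sin(1.772)]); mid=m[:2]-142.4*d; print("mid",mid)
e=(f(291,113,113)+f(352,113,113))/2; lc=e[:2]-90*d; print("end",e,"level c",lc,"off along",(mid-lc)@d,"off across",(mid-lc)@[d[1],-d[0]])
```

```text
[461.11291997 130.58679713  64.        ] [556.42544282 149.5242144   64.        ] 97.17562854806118 [508.7691814  140.05550577  64.        ] dir 1.7669296542957713
mid [5.37227660e+02 5.28178706e-01]
end [520.82887316  83.46603058 113.        ] level c [538.81527114  -4.71837557] off along 5.4579964329101145 off across -0.5070659331396102
```

```bash
python3 -m jog '[[0.4,0,0,0,0,0,0],[0,0,0.4,0,0,0,0],[0,0,0.2,0,0,0,0],[0,0,0.2,0,0,0,0],[0,0,0,0,0,0,0]]'
python3 -m jog '[[0,0,0.2,0,0,0,0],[0,0,0,0,0,0,0]]'
```

```text
clock: 8.45
eef_pos: [536.5, -0.8, 78.0]
eef_rot: [-3.141, 0.035, 1.768]
wrist_force: [0.3, 0.0, -2.6]
finger_gap: 25.4
clock: 8.65
eef_pos: [536.9, -0.9, 76.7]
eef_rot: [3.141, 0.035, 1.768]
wrist_force: [-0.5, 1.0, -0.4]
finger_gap: 25.7
```

```bash
python3 -m jog '[[0,0,0.1,0,0,0,0],[0,0,0,0,0,0,0]]'
python3 -m jog '[[0,0,0.1,0,0,0,0],[0,0,0,0,0,0,0]]'
```

```text
clock: 8.85
eef_pos: [536.9, -0.9, 76.5]
eef_rot: [3.141, 0.035, 1.768]
wrist_force: [-7.2, 1.9, 12.2]
finger_gap: 25.8
clock: 9.05
eef_pos: [537.0, -0.8, 76.1]
eef_rot: [3.141, 0.035, 1.768]
wrist_force: [-10.8, 2.8, 20.5]
finger_gap: 25.4
```

```bash
python3 -m jog '[[0,0,0.1,0,0,0,0],[0,0,0,0,0,0,0],[0,0,0,0,0,0,0],[0,0,0,0,0,0,0]]'
python3 -m jog '[[0,0,0,0,0,0,0],[0,0,0,0,0,0,0],[0,0,0,0,0,0,0],[0,0,0,0,0,0,0],[0,0,0,0,0,0,0]]'
python3 -c "
from h import *
s=monitor.read_state();print(s['wrist_force'],s['moment'])"
```

```text
clock: 9.45
eef_pos: [536.9, -0.7, 75.3]
eef_rot: [3.141, 0.035, 1.768]
wrist_force: [-11.7, 3.7, 22.0]
finger_gap: 25.8
clock: 9.95
eef_pos: [536.9, -0.7, 75.2]
eef_rot: [3.141, 0.035, 1.768]
wrist_force: [-11.5, 4.4, 21.4]
finger_gap: 25.6
[-11.47441262   4.42023003  21.37769455] [-0.02319634  1.97835005 -0.10217889]
```

```bash
python3 -m jog '[[0,0,-0.1,0,0,0,0],[0,0,0,0,0,0,0]]'
python3 -m jog '[[0,0,-0.05,0,0,0,0],[0,0,0,0,0,0,0]]'
```

```text
clock: 10.15
eef_pos: [537.1, -0.7, 75.3]
eef_rot: [3.14, 0.035, 1.768]
wrist_force: [-4.6, 3.7, 8.9]
finger_gap: 25.6
clock: 10.35
eef_pos: [537.1, -0.7, 75.3]
eef_rot: [3.14, 0.035, 1.768]
wrist_force: [-2.0, 4.1, 6.2]
finger_gap: 25.9
```

```bash
python3 -m jog '[[0,0,-0.05,0,0,0,0],[0,0,0,0,0,0,60],[0,0,0,0,0,0,60],[0,0,0,0,0,0,60],[0,0,0,0,0,0,60],[0,0,0,0,0,0,60]]'
python3 -m jog '[[0,0,-2.5,0,0,0,60],[0,0,-3.5,0,0,0,60],[0,0,-3,0,0,0,60],[0,0,0,0,0,0,60],[0,0,0,0,0,0,60]]'
python3 - <<'E'
from h import *
T=toolT(); s=monitor.read_state(); print(s["clock"],s["eef_pos"],s["eef_rot"],s["wrist_force"])
c=vision.camera("wrist"); cv2.imwrite("pics/g_wrist.png",c["color"]); np.save("g_T.npy",T)
s=vision.camera("side");cv2.imwrite("pics/g_side.png",cv2.resize(s["color"][130:300,230:400],None,fx=3.4,fy=3.4,interpolation=cv2.INTER_CUBIC))
E
```

```text
clock: 10.95
eef_pos: [536.7, -1.0, 75.3]
eef_rot: [-3.141, 0.035, 1.768]
wrist_force: [-0.3, -0.5, 0.3]
finger_gap: 56.1
clock: 11.45
eef_pos: [536.1, 2.2, 165.3]
eef_rot: [3.141, 0.035, 1.768]
wrist_force: [-0.2, -0.8, 0.2]
finger_gap: 56.1
11.45 [536.10134539   2.16063178 165.3001093 ] [3.14099463 0.03520653 1.76777842] [-0.20408748 -0.81030768  0.16998897]
```

View pics/g_wrist.png

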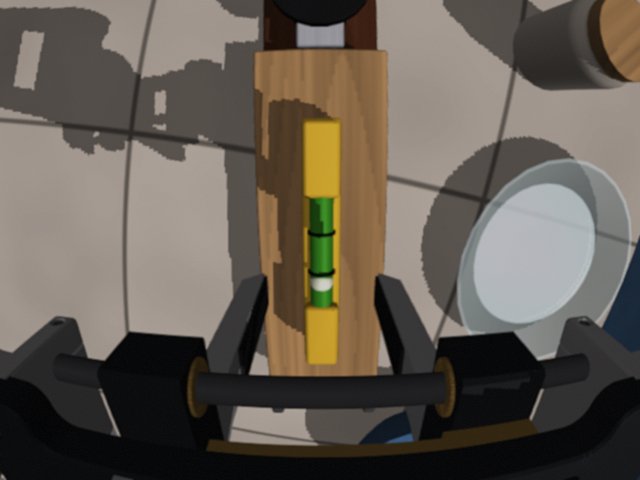

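View pics/g_side.png

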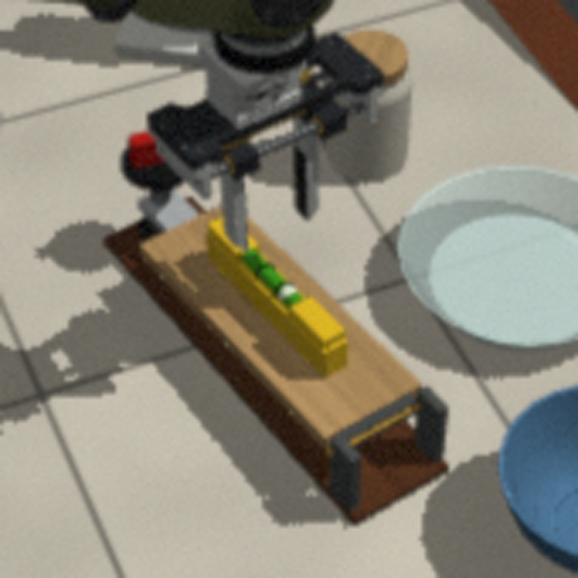

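Run:
```python
from h import *
T=np.load("g_T.npy"); c=vision.camera("wrist")
f=lambda u,v,z:wonz(c,T,u,v,z)
a=f(322,121,101);b=f(322.5,364,107);lc=(a+b)/2; print(a,b,np.linalg.norm(a-b),np.arctan2(*(a-b)[1::-1]))
L=f(255,51,64);R=f(387,51,64);m=(L+R)/2;d=np.array([np.cos(1.77),np.sin(1.77)]); mid=m[:2]-142.4*d
print("mid",mid,"lc",lc,"along",(lc[:2]-mid)@d,"across",(lc[:2]-mid)@[d[1],-d[0]],np.linalg.norm(L-R))
t=vision.camera("top")["color"]; cv2.imwrite("pics/g_top.png",cv2.resize(t[190:270,190:370],None,fx=4.2,fy=4.2,interpolation=cv2.INTER_CUBIC))
```

```text
[520.38441929  85.99715968 101.        ] [556.24093392 -90.90981821 107.        ] 180.6038993651661 1.7707729515915351
mid [537.42771853  -1.04598364] lc [538.31267661  -2.45632926 104.        ] along -1.5575785982290804 across 0.5883659450386893 96.75994569227086
```

View pics/g_top.png

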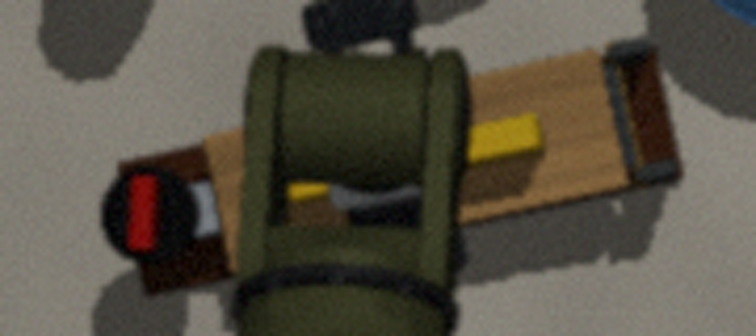

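The level is down within 2 mm of the middle of the board and parallel to it. Its bubble stands at the hinge side, as it should with the knob end low. Next I go over the knob.

```bash
python3 -m jog '[[0,0,-0.5,0,0.035,0,80],[2.5,0,0,0,0,-0.1,80],[0,0,0,0,0,-0.14,80],[0,0,0,0,0,-0.14,80],[0,0,0,0,0,-0.14,80],[0,0,0,0,0,-0.14,80],[0,0,0,0,0,0,80]]'
python3 -m jog '[[0,0,0,0,0,-0.14,80],[0,0,0,0,0,-0.14,80],[0,0,0,0,0,-0.14,80],[0,0,0,0,0,-0.14,80],[0,0,0,0,0,0,80]]'
python3 -c "
from h import *
s=monitor.read_state();T=toolT();print(s['joints']);p=np.array([500,181,170,1.]);print(np.linalg.inv(T)@p)"
```

```text
clock: 12.35
eef_pos: [530.9, 26.8, 169.6]
eef_rot: [-3.141, -0.001, 2.43]
wrist_force: [-0.1, -0.3, -0.3]
finger_gap: 75.0
clock: 12.85
eef_pos: [531.0, 26.8, 169.8]
eef_rot: [-3.141, -0.001, 2.986]
wrist_force: [-0.4, 0.4, -0.1]
finger_gap: 75.1
[-1.83760671e-02  2.91797577e-01  1.61703350e+00 -1.39922960e-07
  1.23351071e+00 -1.43371363e+00]
[ 5.45170376e+01  1.47490665e+02 -1.32717077e-01  1.00000000e+00]
```

```bash
python3 -m jog '[[1.1,2.9,0,0,0,0,80],[1.1,3,0,0,0,0,80],[1.1,3,0,0,0,0,80],[1.1,3,0,0,0,0,80],[1.05,2.9,0,0,0,0,80],[0,0,0,0,0,0,80],[0,0,0,0,0,0,80]]'
python3 - <<'E'
from h import *
T=toolT(); s=monitor.read_state(); print(s["clock"],s["eef_pos"],s["eef_rot"])
c=vision.camera("wrist"); cv2.imwrite("pics/i_wrist.png",c["color"]); np.save("i_T.npy",T)
print([(a,r) for a,r in blobs(mask(c["color"],(0,150,60),(8,255,255)),60)])
E
```

```text
clock: 13.55
eef_pos: [499.9, 181.6, 170.0]
eef_rot: [-3.141, -0.0, 2.984]
wrist_force: [1.1, -1.1, -0.3]
finger_gap: 75.2
13.55 [499.85352766 181.56835445 170.0416466 ] [-3.14132665e+00 -3.42060331e-04  2.98401409e+00]
[(1790.0, ((319.4692687988281, 262.7592468261719), (74.81832885742188, 26.191694259643555), 82.7249984741211)), (1024.5, ((541.5, 64.5), (49.0, 43.0), 90.0))]
```

View pics/i_wrist.png

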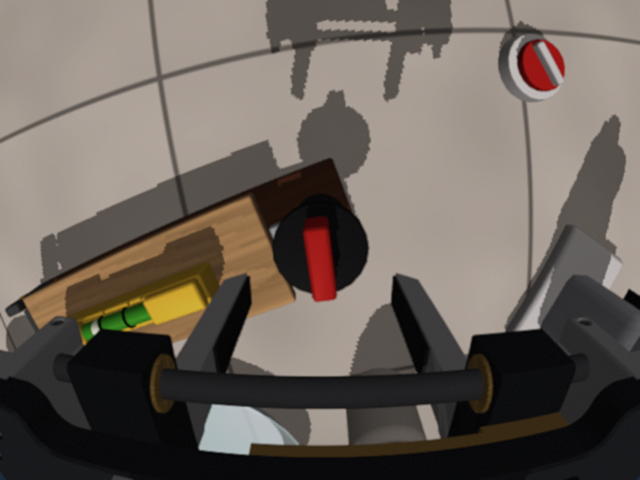

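Run:
```python
import cv2
im=cv2.imread("pics/i_wrist.png"); cv2.imwrite("pics/i_zoom.png",cv2.resize(im[190:310,260:380],None,fx=5,fy=5,interpolation=cv2.INTER_CUBIC))
```

```text
(no output)
```

View pics/i_zoom.png

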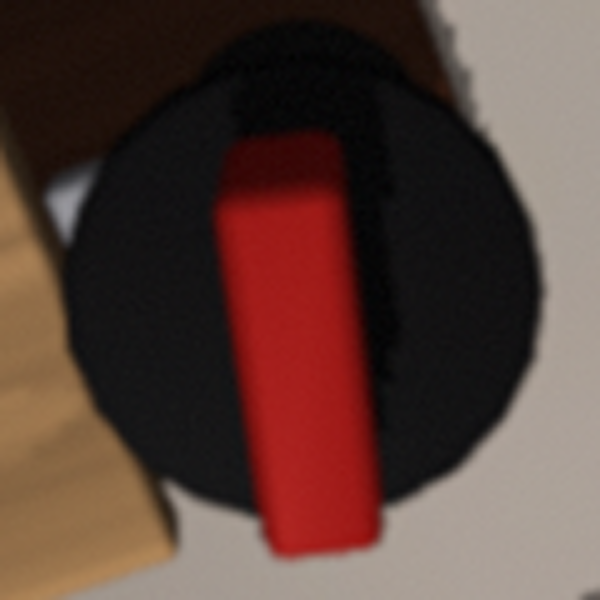

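Run:
```python
from h import *
T=np.load("i_T.npy"); c=vision.camera("wrist"); Ti=np.linalg.inv(T)
f=lambda x,y,z:wonz(c,T,260+x/5-.4,190+y/5-.4,z)
a=(f(217,203,136)+f(347,197,136))/2; b=(f(380,545,136)+f(275,556,136))/2
print(a,b,np.linalg.norm(a-b),(a+b)/2,"yaw",np.arctan2(*(a-b)[1::-1]), np.linalg.norm(f(217,203,136)-f(347,197,136)))
k=f(303,287,106); print("skirt",k, np.linalg.norm(f(67,287,106)-f(540,287,106)))
print(Ti@np.r_[(a+b)/2,1], Ti@np.r_[k,1])
```

```text
[476.12025    181.91493545 136.        ] [522.39532613 180.19081369 136.        ] 46.30718374119263 [499.25778806 181.05287457 136.        ] yaw 3.1043517718440223 15.435830414756472
skirt [496.77174259 181.06542554 106.        ] 65.21628441331619
[ 0.49582133 -0.59352568 34.04197727  1.        ] [ 2.94277276 -0.96327811 64.04291545  1.        ]
```

The bar's top runs from zoom (282,200) to (327,550). That puts the knob axis at about (499,181) with bar yaw 3.104. Next I turn the tool to match, go down and grip.

```bash
python3 -m jog '[[0.1,-0.05,0,0,0,-0.12,80],[0,0,2.5,0,0,0,80],[0,0,2,0,0,0,80],[0,0,1,0,0,0,80],[0,0,0.4,0,0,0,80],[0,0,0,0,0,0,80]]'
python3 -m jog '[[0,0,0,0,0,0,0],[0,0,0,0,0,0,0],[0,0,0,0,0,0,0],[0,0,0,0,0,0,0],[0,0,0,0,0,0,0],[0,0,0,0,0,0,0],[0,0,0,0,0,0,0],[0,0,0,0,0,0,0]]' 30
```

```text
clock: 14.25
eef_pos: [499.1, 180.8, 111.4]
eef_rot: [-3.142, -0.0, 3.107]
wrist_force: [0.1, 0.2, 0.5]
finger_gap: 75.3
clock: 15.05
eef_pos: [498.9, 181.1, 111.3]
eef_rot: [-3.142, -0.0, 3.108]
wrist_force: [-0.9, -0.4, 0.2]
finger_gap: 15.3
```

```bash
python3 -m jog '[[0,0,0,0,0,0,0],[0,0,0,0,0,0,0],[0,0,0,0,0,0,0]]'
```

```text
clock: 15.35
eef_pos: [498.9, 181.1, 111.3]
eef_rot: [-3.142, -0.0, 3.108]
wrist_force: [-0.1, -0.7, 0.1]
finger_gap: 15.8
```

Gripped and centred, with no side load. Next I push down in small steps.

```bash
python3 -m jog '[[0,0,0.2,0,0,0,0],[0,0,0,0,0,0,0]]'; python3 -m jog '[[0,0,0.2,0,0,0,0],[0,0,0,0,0,0,0]]'; python3 -m jog '[[0,0,0.1,0,0,0,0],[0,0,0,0,0,0,0]]'
```

```text
clock: 15.55
eef_pos: [498.9, 181.1, 109.2]
eef_rot: [-3.142, -0.0, 3.108]
wrist_force: [-0.4, -0.7, 1.9]
finger_gap: 15.7
clock: 15.75
eef_pos: [498.9, 181.1, 107.3]
eef_rot: [3.142, 0.0, 3.108]
wrist_force: [-0.6, -1.4, 2.7]
finger_gap: 15.7
clock: 15.95
eef_pos: [499.0, 181.1, 106.9]
eef_rot: [3.142, 0.0, 3.108]
wrist_force: [-4.5, -1.8, 9.4]
finger_gap: 15.7
```

```bash
python3 -m jog '[[0,0,0.07,0,0,0,0],[0,0,0,0,0,0,0],[0,0,0,0,0,0,0]]'
python3 -c "
from h import *
s=monitor.read_state();print(s['joints'],s['wrist_force'])
c=vision.camera('wrist');cv2.imwrite('pics/j_wrist.png',c['color'])
c=vision.camera('side');cv2.imwrite('pics/j_side.png',cv2.resize(c['color'][130:270,230:370],None,fx=4.2,fy=4.2,interpolation=cv2.INTER_CUBIC))
c=vision.camera('top');cv2.imwrite('pics/j_top.png',cv2.resize(c['color'][180:280,190:370],None,fx=4.2,fy=4.2,interpolation=cv2.INTER_CUBIC))
"
```

```text
clock: 16.25
eef_pos: [499.0, 181.1, 106.8]
eef_rot: [3.141, 0.001, 3.108]
wrist_force: [-7.8, -2.6, 15.7]
finger_gap: 15.6
[ 2.79235727e-01  3.61255818e-01  1.68345301e+00 -7.70809478e-05
  1.09617153e+00 -1.25775353e+00] [-7.77130993 -2.64375178 15.74535556]
```

View pics/j_wrist.png

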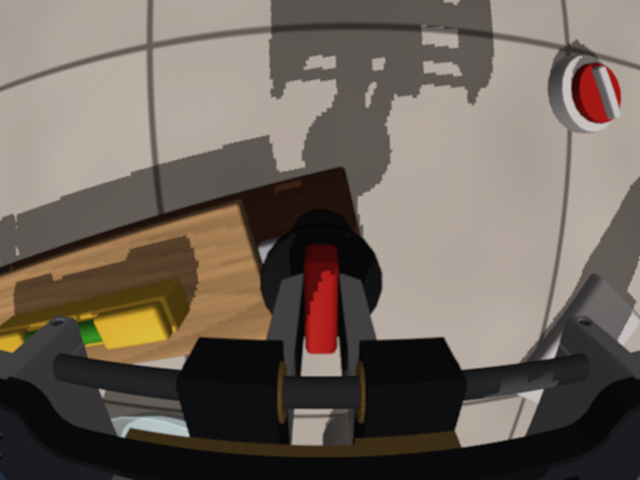

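View pics/j_side.png

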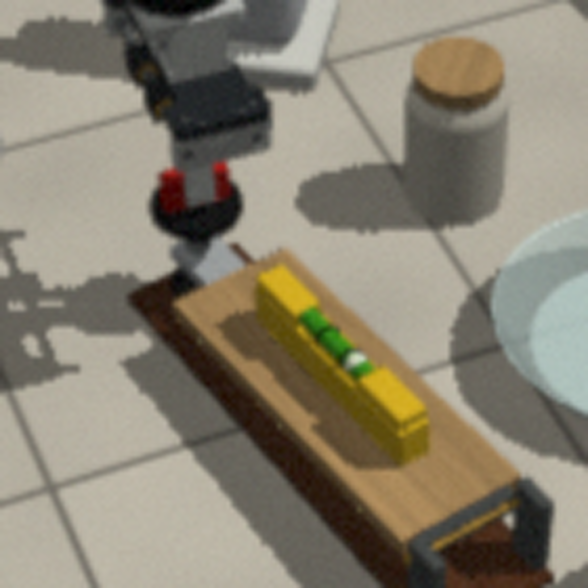

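View pics/j_top.png

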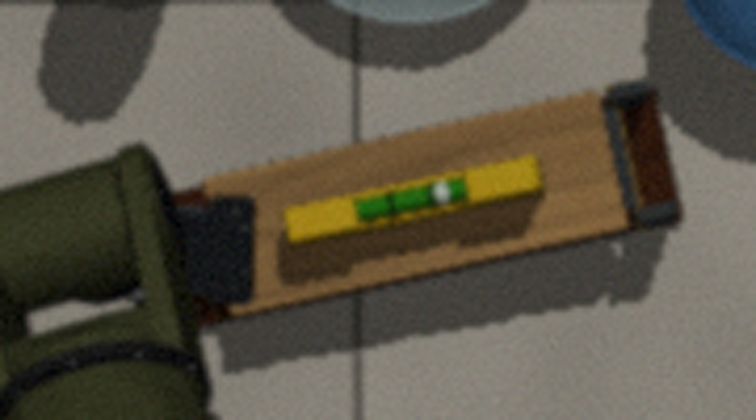

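Top crop: the level runs (287,225) to (540,175), with the bubble at (442,190), by the hinge-side ring. The wrist and side views show it the same way. I write a bubble meter for the top and side views.

```bash
cat > bub.py <<'E'
from h import *
def prof(img,p,q,n=241,w=1.0):
    p,q=np.array(p,float),np.array(q,float); t=np.linspace(0,1,n); d=(q-p)/np.linalg.norm(q-p); nn=np.array([-d[1],d[0]])
    out=0
    for k in (-w,0,w):
        xy=(p+np.outer(t,q-p)+k*nn).astype(np.float32)
        out=out+cv2.remap(img.astype(np.float32),xy[:,0].reshape(1,-1),xy[:,1].reshape(1,-1),cv2.INTER_LINEAR)[0]
    return out/3
def measure(name):
    c=vision.camera(name); img=c["color"]
    # predicted vial line: level centre from wrist fix, top of vial ~ 75+44..., project +-45 mm
    lc=np.array([537.8,-1.5,0]); d=np.array([np.cos(1.7708),np.sin(1.7708),0])
    s=np.linspace(-80,80,641); zs=72+42
    g=mask(img,(40,110,30),(85,255,255))
    box=np.array([proj(c,lc+d*a+[0,0,zs]) for a in (-45,45)])
    m=np.zeros_like(g); cv2.line(m,*[tuple(int(round(v)) for v in b) for b in box],255,11); g&=m
    ys,xs=np.nonzero(g); cen=np.c_[xs,ys].mean(0)
    ax=(box[1]-box[0])/np.linalg.norm(box[1]-box[0]); mm=np.linalg.norm(box[1]-box[0])/90
    # line through vial parallel to axis at the green centroid's lateral offset
    o=box.mean(0); lat=np.array([-ax[1],ax[0]]); o=o+lat*((cen-o)@lat)
    P=prof(img,o-ax*45*mm,o+ax*45*mm,361,0.5); x=np.linspace(-45,45,361)
    B=P[:,0]; 
    R=P[:,2]; G=P[:,1]
    return img,x,P,o,ax,mm
if __name__=="__main__":
    import sys
    for n in ("top","side"):
        img,x,P,o,ax,mm=measure(n)
        B=P[:,0]; R=P[:,2]
        yl=np.median(np.r_[R[:15],R[-15:]]); gr=np.percentile(R,15); th=(yl+gr)/2
        lo=x[:180][R[:180]>th]; hi=x[180:][R[180:]>th]
        lo=x[np.nonzero(R<th)[0][0]]; hi=x[np.nonzero(R<th)[0][-1]]
        b=np.clip(B-(np.median(B)+0.35*(B.max()-np.median(B))),0,None); bc=(b*x).sum()/b.sum()
        print(n,"vial",round(lo,1),round(hi,1),"len",round(hi-lo,1),"mid",round((lo+hi)/2,1),"bubble",round(bc,1),"rel mid",round(bc-(lo+hi)/2,1),"px/mm",round(mm,3),"Bmax",round(B.max()))
    s=monitor.read_state(); print(s["clock"],s["eef_pos"],s["eef_rot"],s["wrist_force"])
E
python3 bub.py
```

```text
top vial -33.0 42.5 len 75.5 mid 4.8 bubble -16.6 rel mid -21.3 px/mm 0.35 Bmax 145
side vial -35.0 37.5 len 72.5 mid 1.2 bubble -19.6 rel mid -20.9 px/mm 0.288 Bmax 153
16.5 [499.04368307 181.15516212 106.78321043] [3.14146291e+00 7.41398562e-04 3.10792554e+00] [-7.15603133 -2.96001717 15.56996109]
```

The bubble stands at about -21 mm, near its stop, so roughly 1.9 to 2.1 rad clockwise (+rz in the tool) is needed. I turn in steps and watch the push.

```bash
python3 -m jog '[[0,0,0,0,0,0.08,0],[0,0,0,0,0,0.08,0],[0,0,0,0,0,0.08,0],[0,0,0,0,0,0.08,0],[0,0,0,0,0,0.08,0],[0,0,0,0,0,0,0]]' 40
python3 -c "
from h import *
s=monitor.read_state();print(s['wrist_force'],s['moment'])"
```

```text
clock: 17.1
eef_pos: [499.1, 181.3, 106.8]
eef_rot: [3.141, 0.001, 2.705]
wrist_force: [-6.1, -2.0, 15.3]
finger_gap: 15.8
[-6.09653193 -1.98550722 15.2566865 ] [-0.34517152  1.22598572 -0.06247594]
```

```bash
python3 -m jog '[[0,0,0,0,0,0.08,0],[0,0,0,0,0,0.08,0],[0,0,0,0,0,0.08,0],[0,0,0,0,0,0.08,0],[0,0,0,0,0,0.08,0],[0,0,0,0,0,0.08,0],[0,0,0,0,0,0.08,0],[0,0,0,0,0,0,0]]'
python3 -m jog '[[0,0,0,0,0,0,0],[0,0,0,0,0,0,0],[0,0,0,0,0,0,0],[0,0,0,0,0,0,0],[0,0,0,0,0,0,0],[0,0,0,0,0,0,0],[0,0,0,0,0,0,0],[0,0,0,0,0,0,0]]'
python3 bub.py
```

```text
clock: 17.9
eef_pos: [499.2, 181.4, 106.8]
eef_rot: [3.14, 0.0, 2.145]
wrist_force: [-4.6, -0.3, 14.9]
finger_gap: 15.7
clock: 18.7
eef_pos: [499.2, 181.5, 106.8]
eef_rot: [3.14, 0.0, 2.148]
wrist_force: [-5.7, -1.0, 15.0]
finger_gap: 15.6
top vial -34.0 42.0 len 76.0 mid 4.0 bubble -5.7 rel mid -9.7 px/mm 0.35 Bmax 125
side vial -34.2 39.8 len 74.0 mid 2.8 bubble -6.1 rel mid -8.8 px/mm 0.288 Bmax 135
18.8 [499.21787515 181.44379977 106.81273843] [3.14015342e+00 8.14573471e-05 2.14787621e+00] [-6.05742551 -0.03423231 14.43167495]
```

```bash
python3 -m jog '[[0,0,0,0,0,0.08,0],[0,0,0,0,0,0.08,0],[0,0,0,0,0,0.08,0],[0,0,0,0,0,0.08,0],[0,0,0,0,0,0.08,0],[0,0,0,0,0,0.08,0],[0,0,0,0,0,0.08,0],[0,0,0,0,0,0.08,0]]'
python3 -m jog '[[0,0,0,0,0,0.06,0],[0,0,0,0,0,0,0],[0,0,0,0,0,0,0],[0,0,0,0,0,0,0],[0,0,0,0,0,0,0],[0,0,0,0,0,0,0],[0,0,0,0,0,0,0],[0,0,0,0,0,0,0]]'
python3 -m jog '[[0,0,0,0,0,0,0],[0,0,0,0,0,0,0],[0,0,0,0,0,0,0],[0,0,0,0,0,0,0],[0,0,0,0,0,0,0],[0,0,0,0,0,0,0],[0,0,0,0,0,0,0],[0,0,0,0,0,0,0]]'
python3 bub.py
python3 - <<'E'
from h import *
c=vision.camera('side');cv2.imwrite('pics/k_side.png',cv2.resize(c['color'][180:250,280:350],None,fx=8,fy=8,interpolation=cv2.INTER_CUBIC))
c=vision.camera('top');cv2.imwrite('pics/k_top.png',cv2.resize(c['color'][210:245,250:330],None,fx=9,fy=9,interpolation=cv2.INTER_CUBIC))
c=vision.camera('wrist');cv2.imwrite('pics/k_wrist.png',c['color'])
E
```

```text
clock: 19.6
eef_pos: [499.5, 181.5, 106.8]
eef_rot: [3.14, -0.001, 1.505]
wrist_force: [-3.9, 0.4, 14.2]
finger_gap: 15.7
clock: 20.4
eef_pos: [499.5, 181.5, 106.8]
eef_rot: [3.14, -0.001, 1.448]
wrist_force: [-3.5, -0.2, 13.3]
finger_gap: 15.8
clock: 21.2
eef_pos: [499.5, 181.5, 106.8]
eef_rot: [3.14, -0.001, 1.448]
wrist_force: [-2.9, -0.0, 14.4]
finger_gap: 15.8
top vial -34.8 41.2 len 76.0 mid 3.2 bubble 0.6 rel mid -2.7 px/mm 0.35 Bmax 152
side vial -34.0 41.2 len 75.2 mid 3.6 bubble 0.6 rel mid -3.0 px/mm 0.288 Bmax 160
21.3 [499.46347849 181.47989349 106.82945239] [ 3.13982942e+00 -1.13525745e-03  1.44772504e+00] [-3.78869286  0.43342683 14.14172159]
```

View pics/k_side.png

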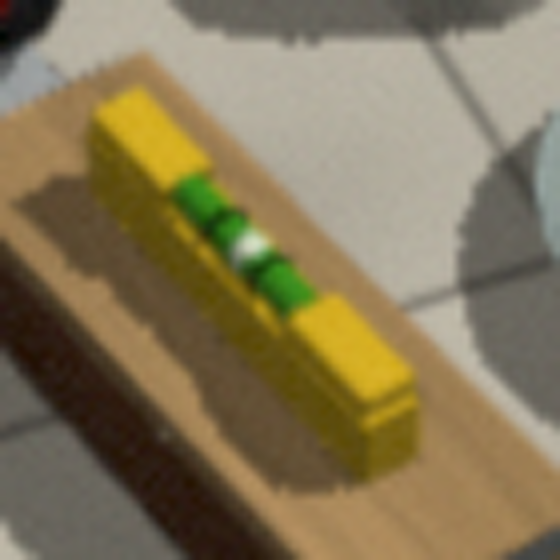

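View pics/k_top.png

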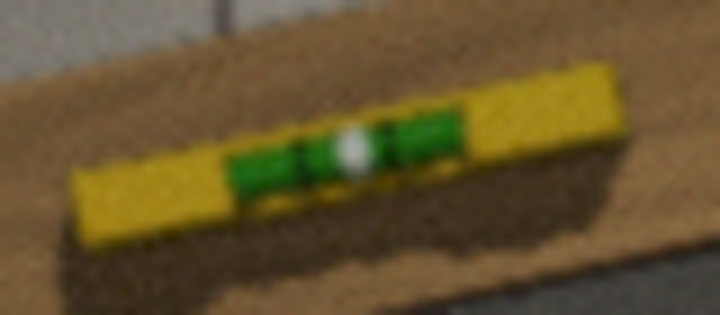

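View pics/k_wrist.png

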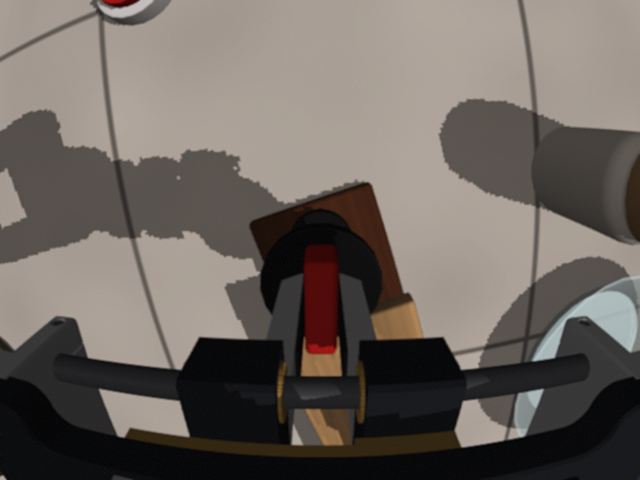

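Top crop: rings at (303,163) and (388,145), with the bubble at (354,151). That is about 2.8 mm towards the hinge, and the meter reads -2.7 to -3.0. Another 0.24 rad should centre it.

```bash
python3 -m jog '[[0,0,0,0,0,0.08,0],[0,0,0,0,0,0.08,0],[0,0,0,0,0,0.08,0],[0,0,0,0,0,0,0],[0,0,0,0,0,0,0],[0,0,0,0,0,0,0],[0,0,0,0,0,0,0],[0,0,0,0,0,0,0]]'
python3 -m jog '[[0,0,0,0,0,0,0],[0,0,0,0,0,0,0],[0,0,0,0,0,0,0],[0,0,0,0,0,0,0],[0,0,0,0,0,0,0],[0,0,0,0,0,0,0],[0,0,0,0,0,0,0],[0,0,0,0,0,0,0]]'
python3 -m jog '[[0,0,0,0,0,0,0],[0,0,0,0,0,0,0],[0,0,0,0,0,0,0],[0,0,0,0,0,0,0],[0,0,0,0,0,0,0],[0,0,0,0,0,0,0],[0,0,0,0,0,0,0],[0,0,0,0,0,0,0]]'
python3 bub.py
python3 - <<'E'
from h import *
c=vision.camera('side');cv2.imwrite('pics/l_sidefull.png',c['color']);cv2.imwrite('pics/l_side.png',cv2.resize(c['color'][180:250,280:350],None,fx=8,fy=8,interpolation=cv2.INTER_CUBIC))
c=vision.camera('top');cv2.imwrite('pics/l_top.png',cv2.resize(c['color'][210:245,250:330],None,fx=9,fy=9,interpolation=cv2.INTER_CUBIC))
E
```

```text
clock: 22.25
eef_pos: [499.5, 181.5, 106.8]
eef_rot: [3.14, -0.002, 1.208]
wrist_force: [-3.0, -1.2, 13.2]
finger_gap: 15.5
clock: 23.05
eef_pos: [499.6, 181.5, 106.9]
eef_rot: [3.14, -0.002, 1.208]
wrist_force: [-3.0, -0.5, 13.1]
finger_gap: 15.7
clock: 23.85
eef_pos: [499.6, 181.5, 106.9]
eef_rot: [3.14, -0.002, 1.208]
wrist_force: [-2.5, -0.1, 14.4]
finger_gap: 16.0
top vial -35.2 41.2 len 76.5 mid 3.0 bubble 2.9 rel mid -0.1 px/mm 0.35 Bmax 148
side vial -33.2 41.0 len 74.2 mid 3.9 bubble 3.7 rel mid -0.2 px/mm 0.288 Bmax 157
23.95 [499.57566414 181.45457732 106.84552123] [ 3.13989199e+00 -1.58643771e-03  1.20772303e+00] [-2.85687737  0.21515051 13.24999115]
```

View pics/l_top.png

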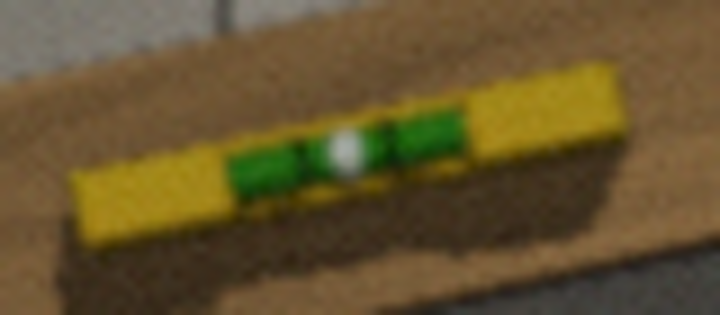

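View pics/l_side.png

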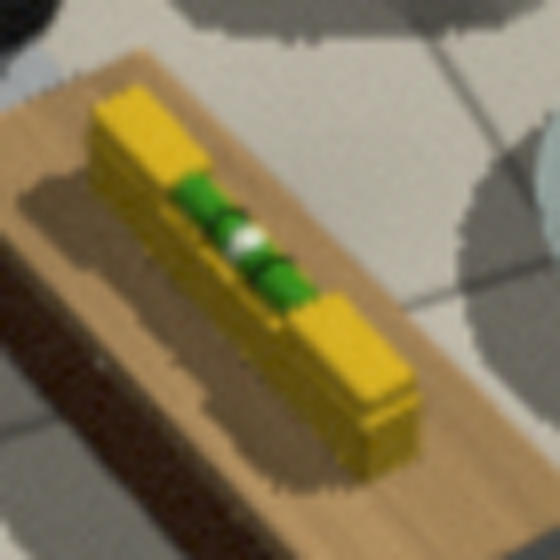

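View pics/l_sidefull.png

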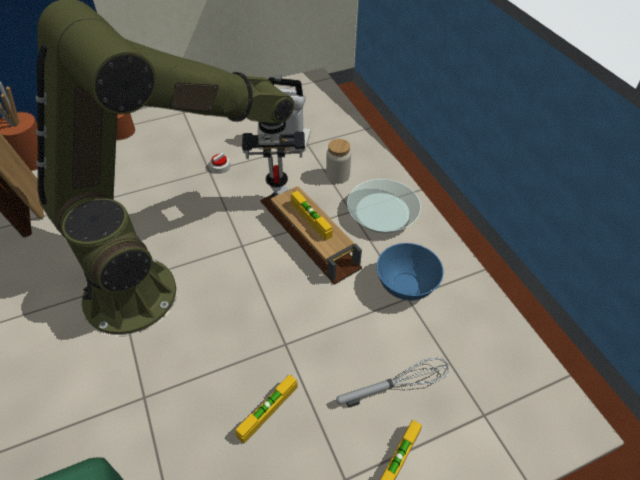

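The bubble lies midway between the rings: (346,152) in the top crop, with rings at (303,160) and (393,143). Both cameras read about -0.1 to -0.2 mm, and the knob is still held down with 13 to 14 N. The other things stand where they did. Before handing in I check that the bubble is at rest.

```bash
python3 -m jog '[[0,0,0,0,0,0,0],[0,0,0,0,0,0,0],[0,0,0,0,0,0,0],[0,0,0,0,0,0,0]]'; python3 bub.py; python3 -c "
from cell import order; print(order.sign_off())"
```

```text
clock: 24.45
eef_pos: [499.5, 181.5, 106.8]
eef_rot: [3.14, -0.002, 1.208]
wrist_force: [-3.1, -0.6, 12.9]
finger_gap: 15.9
top vial -35.2 41.2 len 76.5 mid 3.0 bubble 3.1 rel mid 0.1 px/mm 0.35 Bmax 145
side vial -33.5 41.2 len 74.8 mid 3.9 bubble 3.7 rel mid -0.2 px/mm 0.288 Bmax 159
24.55 [499.56123508 181.47323743 106.85499479] [ 3.13989058e+00 -1.58235883e-03  1.20780242e+00] [-3.30986837  0.13247957 13.08438747]
the job is handed in; nothing more can be done
None
```

The shelf now reads level. I handed the job in at about 24.6 s, with the knob still held down and the bubble resting between the two black lines.

- **Spirit level:** I took the leftmost one and set it lengthwise on the board, within about 2 mm of its middle. I pressed it down while still gripping it, with about 22 N for roughly 0.9 s, and then let go.
- **Knob:** I gripped it and pushed it down about 4 mm until it bottomed out. Keeping it pushed at 13 to 16 N, I turned it about 1.9 rad clockwise.
- **Last checks:** The bubble read +0.1 mm in the top view and -0.2 mm in the side view, and readings 0.6 s apart differed by no more than 0.2 mm. The last reading was 13 N of push. The last full side view showed everything else on the counter where it stood.
- **What did not fit perfectly:** While pressing the level there was a side force of about 11 N, and the level slipped about 1 mm in the grip. It still sat flat and parallel to the board afterwards. My predicted place for the vial was 3 to 4 mm off along the board, so I measured the bubble against the vial itself. In the top view I also checked it against the rings.

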